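# Moisture reading at the pantry counter

## Robot

A 6-joint arm with a two-finger parallel gripper is mounted at the origin on the work surface. World frame = base frame: x ahead of the robot, y to its left, z up, the work surface at z = 0. Lengths are in m, angles in rad, forces in N, time in s.
With the tool pointing down it reaches from about 0.375 to 0.9 m from the base axis. Payload 3.1 kg.
Tool frame: the origin (TCP) lies on the centre line of the jaws, within the pads' length; the fingertips stand robot.finger_overhang ahead of it and the grasp point (between the pads) lies 2 mm behind it (robot.finger_overhang is the distance from the TCP to the fingertips, in m); z points along the fingers, y is the direction in which the jaws open and shut (so a half turn about z gives the same grasp; the last joint's range is limited). The gripper opens to 87 mm and grips with 3 to 60 N. Pads are 19 mm wide; open, the fingers measure 117 mm over their backs; the gripper's body (75 mm by 190 mm) begins 51 mm behind the grasp point.
Start: joints at [1.077, 0.527, 1.433, -0, 1.181, -0.178], TCP at [0.193, 0.594, 0.24] pointing down, gripper open.
Joint ranges: [-3.08, 3.08], [-0.75, 2.2], [0.22, 2.44], [-1.43, 4.57], [0, 2.65], [-2.85, 2.85]. Speed limits (rad/s): [2.79, 2.79, 3.14, 3.14, 3.14, 3.14].

## Interface

Orientations are given as a unit quaternion [x, y, z, w].
In Python, from rig import robot gives the robot as it stands. The module is installed in compiled form; this text tells all that it offers.
- The arm moves only by the tool step_arm, never from a script. Its arguments are lists of equal length, an entry for each row: "slide": the shift along the tool's x, y, z in mm, a list of three; "twist": the turn about the tool's z in degrees. A call has 1 to 20 rows; each row shifts and turns the commanded pose from where the row before left it, along the tool's axes as they then stand; what a row does not reach is not made up. A row lasts 1/12 s, in which the tool goes at most 41.7 mm and 7.16 degrees, less where a joint would pass 70% of its speed; a pose out of reach is approached as far as the arm can. A call is refused whole if a number of a shift passes 41.7 or a number of a turn 7.16, either way. A call with a gripper value outside its range is refused whole. "jaw" is the finger opening in mm, from 0 to 87, set as the call begins (left out, the last holds). The fingers move at their own pace and stop on an object; "force" is the grip in N (left out, the last holds). Time passes only in rows, so rows that do not move let the fingers close. It gives the time, the measured TCP pose, the force and the opening at its end, in the units of the state.
- robot.get_obs(): the state, without advancing time (a new reading comes with each control period).
- robot.camera(name): name is "scene" or "top" or "wrist"; returns a dict with "color" (480x640x3 uint8, blue, green, red), "depth" (480x640 float32, m along the optical axis (not along the pixel's ray), 0 where there is no reading), "camera_matrix" (3x3 intrinsics, pixels), "origin" and "orientation" of the camera in the world. Camera axes: x right, y down, z forward; pixel columns grow to the right and rows downward; lengths in m; the calibration is good to about 2 mm. A picture is of the moment at which its call begins.
- robot.hand_in(): hands the job in, once; it reports no verdict.
The state is a dict: "time": time; "q": joint angles; "joint_velocities": joint speeds; "joint_torque": joint torques, N m; "position": TCP position; "tool_rot": TCP orientation; "ft_force": force on the tool from outside, world axes, zero at the start; "moment": the same for the moment, N m; "grip_width": finger opening in m.
Only numpy, scipy, OpenCV 4.12 (cv2) and the standard library are available. Lean on these libraries where they do the work, as an engineer would, in place of code of your own. Each camera call takes 0.05 s, during which the arm holds its last target.

## Task

Take a moisture reading: lift the green rod out of the wooden stand and push it all the way down into the narrow vial in the middle of the grey tester, then put the blue lid over it so that its two lugs drop through the slots in the steel collar (at the white marks), and twist the lid clockwise against the spring to the yellow mark, half-way to the lock. Do not let it reach the lock click at the red mark. Finish while still gripping the lid and holding it at the yellow mark, for it springs back if let go, and leave the grey rod, the can and the jar where they stand.

Things in the scene. Friction and masses are not known exactly. Their poses are not given: they have to be found in the camera images.
- rod_grip (a point): Centre of the grip of the GREEN rod, upright, z up. From below: steel shaft 8 mm dia, 50 mm long; green shoulder 18 mm dia, 16 mm high; green grip 15 mm dia, 34 mm high. This point is 17 mm below the top, 33 mm above the shoulder's underside, 83 mm above the tip. 35 g. Stands loose in one hole of the stand, tip on the table: lift more than 45 mm to clear it.
- spare_grip (a point): Same point of the GREY rod, of the same shape, in the stand's other hole, 60 mm away. A bystander: leave it.
- stand: Fixed light wooden block 50 x 120 x 45 mm (x, y, z), origin under its centre; two upright through holes 10.5 mm in diameter at y = +30 and -30 mm in its own frame. Which rod is in which hole varies.
- tester_mouth (a point): Centre of the vial's mouth, in the middle of the flat top of the fixed grey tester (130 x 130 mm, 60 mm high); z up. The vial is an upright hole, 11 mm dia, 2 mm chamfer, 56 mm deep. With the rod fully home its shoulder rests on the tester's top and rod_grip is 33 mm above this point.
- collar_top (a point): On the vial's axis, 14 mm above tester_mouth, level with the top of the steel bayonet collar around it (outer radius 46 mm). The flange, 6.5 mm thick, inner radius 33 mm, has two entry slots 16 mm wide on this point's +x and -x (white marks); below it a track 7.5 mm high. From above, yellow marks lie 45 degrees clockwise of white, red (lock) 90. The lid fits either way round.
- lid_knob (a point): Centre of the black bar grip on top of the blue lid: bar 56 mm long (x, white line on top), 18 mm wide (y), 44 mm high; z up. 160 g. The lid stands open end down on the table, 106 mm high in all, this point 84 mm above its rim. Fully seated, its rim rests on the tester's top and this point is 84 mm above tester_mouth.
- lid_rim (a point): Centre of the lid's lower rim (axes as lid_knob). The lid is a hollow cap, outside 60 mm dia, inside 54 mm dia and 58 mm high, so it clears the rod. Two steel lugs at the rim on +x and -x, in line with the bar, 10 mm wide, 5 mm high, reach out to 39 mm from the axis.
- read_ring (a joint): Spring ring in the collar's track, rad, 0 at rest. The lugs meet it after about 20 degrees of clockwise turn from the slots, then push it: it reads the lid's turn less about 0.35 rad. About 0.44 at the yellow mark, lock click at 1.12, stop at 1.22. It resists with 0.06 N m at 0, 0.10 N m at the yellow mark, and turns the lid back if let go.
- vial_plunger (a joint): Stiff plunger in the vial, m: 0 at the start with its top 14 mm below the mouth; the rod's tip pushes it down against about 3 N of friction, to 0.036 with the rod fully home. It stays where it is left.
- can_mid (a point): Centre of a food can with a yellow label, 74 mm in diameter, 110 mm high, upright. A bystander: leave it.
- jar_mid (a point): Centre of a jar with a red cap, 68 mm in diameter, 100 mm high, upright. A bystander: leave it.
Not all that is in view belongs to the job. There is more than one size of the part that bears jar_mid; the job needs the smaller. What is shaped like the part that bears lid_knob but turquoise is not meant.

How it is judged:
On the way, in this order (a step that is already met when the one before it is completed fails the run):
1. the green rod is pushed fully home in the vial (grip centre less than 37 mm above the mouth, plunger down more than 31 mm) (z of rod_grip in the frame of tester_mouth between 0.028 and 0.037 m and horizontal distance between rod_grip and tester_mouth below 0.006 m and value of joint vial_plunger above 0.031 m), for 0.2 s.
2. the lid has dropped into the collar: rim within 5 mm of the housing, centred within 8 mm, upright (z of lid_knob in the frame of tester_mouth below 0.089 m and horizontal distance between lid_knob and tester_mouth below 0.008 m and angle between lid_knob's own z axis and vertical below 0.1 rad), for 0.1 s.
At the end, for the whole second after the job is handed in: Green rod home in the vial (within 4 mm); lid seated in the collar (rim within 5 mm of the housing, centred within 8 mm, upright), the spring ring at 0.24 to 0.64 rad (yellow mark, within about 11 degrees), the fingers gripping the lid (over 1 N); can and jar upright (all of step 1 and all of step 2 and value of joint read_ring between 0.24 and 0.64 rad and contact force between the fingers and lid above 1 N and angle between each of can_mid, jar_mid's own z axis and vertical below 0.1 rad); the arm keeps its last pose, push and grip.
It fails at once if the lid is turned on to the lock click (ring past 1.12 rad) (value of joint read_ring above 1.12 rad).
It fails at once if the grey rod is moved more than 30 mm (distance of spare_grip from where it was at the start of the episode above 0.03 m).
It fails at once if the can is moved more than 30 mm (distance of can_mid from where it was at the start of the episode above 0.03 m).
It fails at once if the jar is moved more than 30 mm (distance of jar_mid from where it was at the start of the episode above 0.03 m).
It also fails if it takes over 56 s, if anything falls off the work surface, if the arm or the gripper's body presses on something with over 40 N, if the wrist force passes 120 N, or if a joint passes its speed limit or range.

## Working session

There is one attempt and no reset: what is moved stays moved. The work goes in short steps, Python scripts to look and compute and a tool call to move; the robot and the scene stay as the last step left them, time stands still between calls to the robot, and variables do not carry over. Pictures are saved under pics/ and viewed, and the job is handed in when it is done.

Besides the shell and the picture viewer there is one more tool, called after "Request:" by a JSON object that holds its "op" and its "data", one argument or row to a line. step_arm: Moves the arm, as the interface text tells. Its arguments: {"type":"object","properties":{"slide":{"type":"array","items":{"type":"array","items":{"type":"number"}}},"twist":{"type":"array","items":{"type":"number"}},"jaw":{"type":"number"},"force":{"type":"number"}},"required":["slide","twist"]}

```bash
mkdir -p pics; cat > h.py <<'E'
import numpy as np, cv2
from scipy.spatial.transform import Rotation as R
from rig import robot
def cam(n,save=None):
    c=robot.camera(n)
    c['R']=R.from_quat(c['orientation']).as_matrix() if np.size(c['orientation'])==4 else np.array(c['orientation'])
    if save: cv2.imwrite('pics/'+save+'.png',c['color'])
    return c
def ray(c,u,v):
    K=np.array(c['camera_matrix']); d=c['R']@np.array([(u-K[0,2])/K[0,0],(v-K[1,2])/K[1,1],1.0]); return np.array(c['origin']),d
def onz(c,u,v,z):
    o,d=ray(c,u,v); return o+d*(z-o[2])/d[2]
def cloud(c):
    K=np.array(c['camera_matrix']); v,u=np.mgrid[0:480,0:640]; z=c['depth']
    p=np.stack([(u-K[0,2])/K[0,0]*z,(v-K[1,2])/K[1,1]*z,z],-1)
    return p@c['R'].T+np.array(c['origin'])
E
python3 - <<'E'
from h import *
for n in ['scene','top','wrist']:
    c=cam(n,n+'0'); np.savez('/tmp/%s0.npz'%n,**c); print(n,c['origin'],c['orientation'],c['camera_matrix'])
o=robot.get_obs();print(o, robot.finger_overhang)
E
```

```text
scene [0.9271588  0.64606798 0.5871176 ] [ 0.22414864  0.85736178 -0.44854271 -0.11617917] [[476.48747517   0.         323.00921069]
 [  0.         476.48747517 241.39532668]
 [  0.           0.           1.        ]]
top [0.40853804 0.00627247 1.07722272] [-0.69932027  0.71050645 -0.06062954  0.04955612] [[528.02491034   0.         323.80487218]
 [  0.         528.02491034 240.16427092]
 [  0.           0.           1.        ]]
wrist [0.11995889 0.61740521 0.38289432] [0.8009738  0.58170799 0.08219967 0.11532563] [[405.84655763   0.         318.8864305 ]
 [  0.         405.84655763 245.30602436]
 [  0.           0.           1.        ]]
{'time': 0.15, 'q': array([ 1.07749825e+00,  5.28283687e-01,  1.43358633e+00, -6.20263242e-05,
        1.18137844e+00, -1.78503863e-01]), 'joint_velocities': array([ 0.0023798 , -0.002783  , -0.00354334,  0.00093616,  0.00194168,
        0.00086024]), 'joint_torque': array([-9.39847769e-05, -4.40432203e+01, -1.76842475e+01,  6.33036322e-02,
        5.52730320e-02, -1.05489219e-04]), 'position': array([0.19325305, 0.59382532, 0.2387842 ]), 'tool_rot': array([ 1.56736318e-01,  9.87640137e-01, -7.91085471e-04, -2.45813691e-04]), 'ft_force': array([-0.15573815, -0.23680118,  0.89251229]), 'moment': array([0.03747519, 0.00814592, 0.00672577]), 'grip_width': 0.087242063251872} 0.017
```

View pics/scene0.png

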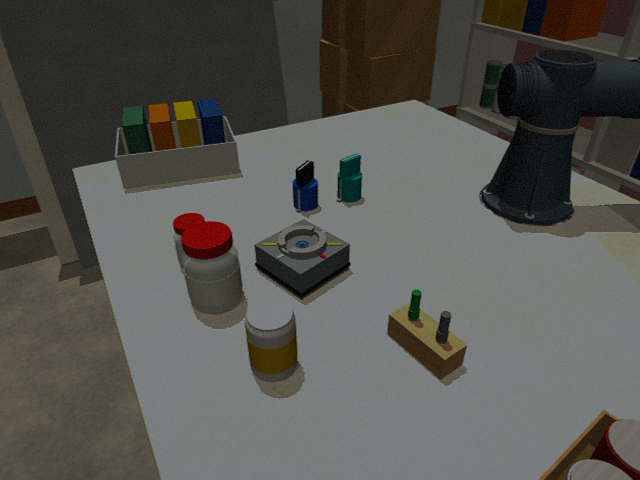

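View pics/top0.png

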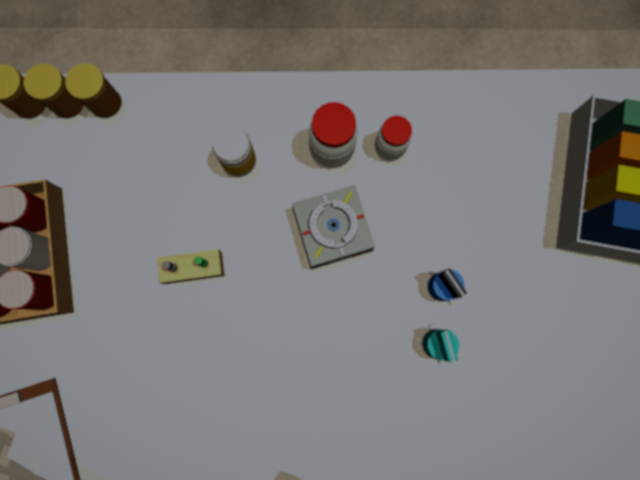

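View pics/wrist0.png

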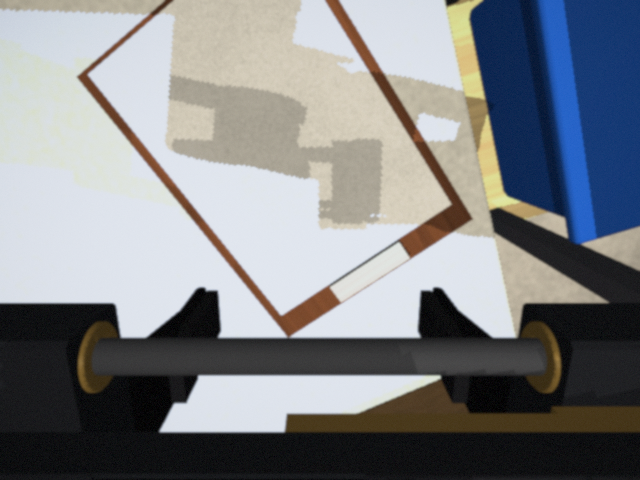

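The top view shows the stand (about 190,267) with the green rod at (201,261) and the grey one at (168,267). The tester is at (334,224), the blue lid at (448,284) and the turquoise decoy at (443,345). Next I'll measure their positions.

```bash
python3 - <<'E'
from h import *
for n in ['top','scene']:
    c=dict(np.load('/tmp/%s0.npz'%n)); im=c['color']
    boxes={'top':[(150,240,80,60),(285,180,100,95),(415,255,65,55)],'scene':[(380,280,100,100),(245,210,115,90),(280,150,90,70)]}[n]
    for i,(x,y,w,h) in enumerate(boxes):
        t=im[y:y+h,x:x+w]; t=cv2.convertScaleAbs(t,alpha=1.4); f=min(390/w,390/h)
        cv2.imwrite('pics/z_%s%d.png'%(n,i),cv2.resize(t,None,fx=f,fy=f,interpolation=cv2.INTER_CUBIC)); print(n,i,f)
a=[]
for n in ['top','scene']:
    ims=[cv2.copyMakeBorder(m,0,400-m.shape[0],0,400-m.shape[1],cv2.BORDER_CONSTANT) for m in [cv2.imread('pics/z_%s%d.png'%(n,i)) for i in range(3)]]
    a.append(np.hstack(ims))
o=np.vstack(a); cv2.imwrite('pics/zz.png',o[:, :800][:600]); cv2.imwrite('pics/zt.png',cv2.resize(a[0],(800,267))); 
cv2.imwrite('pics/z1.png',np.hstack([cv2.resize(a[0][:,400:800],(400,400)),a[0][:,800:]]))
c=dict(np.load('/tmp/top0.npz')); P=cloud(c); im=c['color']; hsv=cv2.cvtColor(im,cv2.COLOR_BGR2HSV)
def m(lo,hi,zlo,zhi,box):
    x,y,w,h=box; k=np.zeros(im.shape[:2],bool);k[y:y+h,x:x+w]=1
    k&=(hsv>=lo).all(-1)&(hsv<=hi).all(-1)&(P[...,2]>zlo)&(P[...,2]<zhi); return k
g=m((50,100,40),(75,255,255),0.06,.2,(150,240,80,60)); print('green',g.sum(),P[g].mean(0),P[g].max(0),P[g].min(0))
x,y,w,h=(150,240,80,60)
Q=P[y:y+h,x:x+w].reshape(-1,3); s=Q[(Q[:,2]>.038)&(Q[:,2]<.052)]
r=cv2.minAreaRect((s[:,:2]*1000).astype(np.float32)); print('stand',r)
Q2=Q[Q[:,2]>.06]; print(len(Q2)); 
x,y,w,h=(285,180,100,95); Q=P[y:y+h,x:x+w].reshape(-1,3); s=Q[(Q[:,2]>.052)&(Q[:,2]<.09)]
print('tester',cv2.minAreaRect((s[:,:2]*1000).astype(np.float32)), np.median(s[:,2]))
x,y,w,h=(415,255,65,55); Q=P[y:y+h,x:x+w].reshape(-1,3)
print('top z',np.percentile(Q[:,2],[50,90,99]))
b=Q[(Q[:,2]>.095)]; r=cv2.minAreaRect((b[:,:2]*1000).astype(np.float32)); print('bar',r,len(b),cv2.boxPoints(r))
b=Q[(Q[:,2]>.05)&(Q[:,2]<.075)]; print('lidtop',cv2.minEnclosingCircle((b[:,:2]*1000).astype(np.float32)))
E
```

```text
top 0 4.875
top 1 3.9
top 2 6.0
scene 0 3.9
scene 1 3.391304347826087
scene 2 4.333333333333333
green 83 [0.52692436 0.22125587 0.08938537] [0.53409626 0.23009944 0.10547594] [0.52036175 0.2159237  0.06441631]
stand ((524.1707153320312, 254.51416015625), (50.7471809387207, 120.61962127685547), 7.049528121948242)
241
tester ((597.6507568359375, -29.463882446289062), (133.65904235839844, 130.22384643554688), 16.094905853271484) 0.061480481821080124
top z [0.00173536 0.09098615 0.10900639]
bar ((432.3803405761719, -133.0603790283203), (56.908267974853516, 276.9292297363281), 21.322751998901367) 345 [[ 355.52533    -14.420622 ]
 [ 456.22266   -272.3932   ]
 [ 509.23535   -251.70013  ]
 [ 408.53802      6.2724304]]
lidtop ((478.2603759765625, -249.07687377929688), 30.349496841430664)
```

View pics/z1.png

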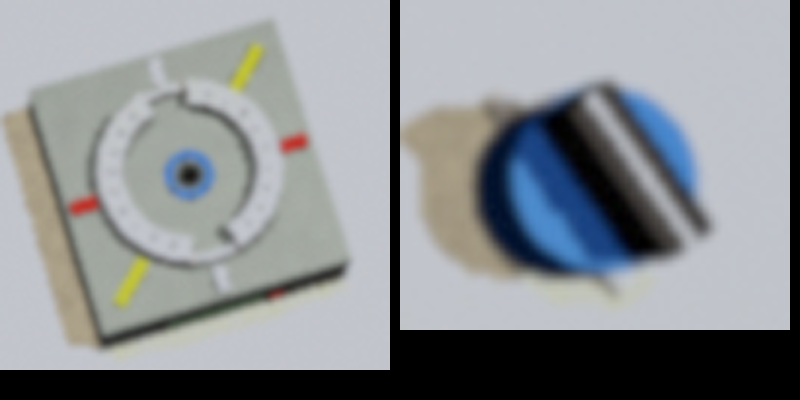

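View pics/z_top0.png

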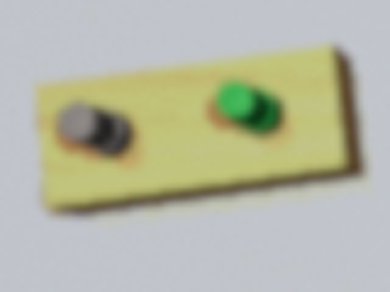

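View pics/z_scene1.png

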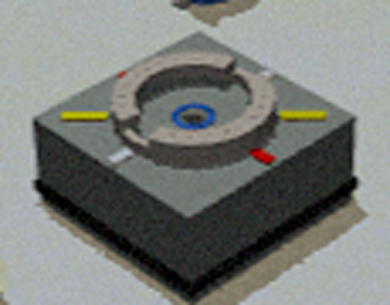

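```bash
python3 - <<'E'
from h import *
c=dict(np.load('/tmp/top0.npz')); s=dict(np.load('/tmp/scene0.npz'))
print('mouth top',onz(c,285+189/3.9,180+175/3.9,.06),'scene',onz(s,245+194/3.391,210+116/3.391,.06))
w1=onz(c,285+156/3.9,180+70/3.9,.061);w2=onz(c,285+222/3.9,180+278/3.9,.061);d=w1-w2
print('white',w1,w2,(w1+w2)/2,np.degrees(np.arctan2(d[1],d[0])))
for n,a,b in [('yellow',(249,66),(132,283)),('red',(294,144),(84,207))]:
    a=onz(c,285+a[0]/3.9,180+a[1]/3.9,.061);b=onz(c,285+b[0]/3.9,180+b[1]/3.9,.061);d=a-b; print(n,(a+b)/2,np.degrees(np.arctan2(d[1],d[0])))
a=onz(c,415+190/6,255+95/6,.106);b=onz(c,415+305/6,255+230/6,.106);d=a-b;print('bar',a,b,(a+b)/2,np.linalg.norm(d),np.degrees(np.arctan2(d[1],d[0])))
print('green top',onz(c,150+236/4.875,240+100/4.875,.1), 'grey',onz(c,150+80/4.875,240+123/4.875,.1))
hsv=cv2.cvtColor(s['color'],cv2.COLOR_BGR2HSV)
P=cloud(s);
im=hsv
k=(P[...,2]>.095)&(P[...,2]<.12);k[:, :285]=0;k[:,325:]=0;k[:150]=0;k[215:]=0
p=P[k]; print('bar scene',len(p),p.mean(0)); r=cv2.minAreaRect((p[:,:2]*1000).astype(np.float32));print(r)
k=(P[...,2]>.06)&(P[...,2]<.12)&(hsv[...,0]>50)&(hsv[...,0]<75)&(hsv[...,1]>100);k[:, :400]=0;k[:,430:]=0;k[:280]=0;k[330:]=0
p=P[k];print('green scene',p.mean(0),p.min(0),p.max(0))
# lid blue top
P=cloud(c);Q=P[255:310,415:480].reshape(-1,3)
b=Q[(Q[:,2]>.095)&(Q[:,2]<.115)&(Q[:,1]<-.2)];r=cv2.minAreaRect((b[:,:2]*1000).astype(np.float32));print('bar top depth',r,b.mean(0))
E
```

```text
mouth top [ 0.59844713 -0.03051558  0.06      ] scene [ 0.59685179 -0.0276682   0.06      ]
white [ 0.65251877 -0.01484892  0.061     ] [ 0.54585013 -0.04588948  0.061     ] [ 0.59918445 -0.0303692   0.061     ] 16.224988491918356
yellow [ 0.59898585 -0.03150449  0.061     ] -29.011613888961644
red [ 0.59805372 -0.03064224  0.061     ] -73.88709384942763
bar [ 0.50033518 -0.23679527  0.106     ] [ 0.45827818 -0.26997101  0.106     ] [ 0.47930668 -0.25338314  0.106     ] 0.053566972164135286 38.26736262365844
green top [0.52730641 0.22299119 0.1       ] grey [0.51941498 0.28187165 0.1       ]
bar scene 153 [ 0.47884344 -0.24255149  0.10319396]
((474.4588928222656, -247.4962921142578), (62.17222595214844, 18.187036514282227), 32.578128814697266)
green scene [0.52978706 0.22885138 0.08271704] [0.51983123 0.21700639 0.06000507] [0.53515575 0.23505313 0.10131267]
bar top depth ((477.5341796875, -248.9195098876953), (55.965736389160156, 19.073122024536133), 32.24622344970703) [ 0.47725475 -0.24822055  0.10566328]
```

View pics/z_scene2.png

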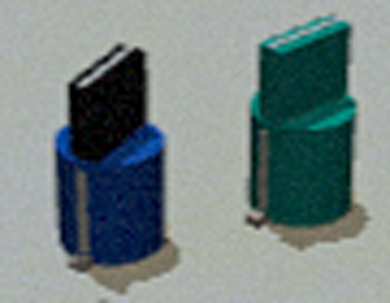

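```bash
cat >> h.py <<'E'
def plan(target,yawy=None):
    """tool-frame shift (mm) to world target TCP; twist needed so tool y points at yawy deg (mod 180)"""
    o=robot.get_obs(); M=R.from_quat(o['tool_rot']).as_matrix(); p=np.array(o['position'])
    print('t',o['time'],'pos',p.round(4),'shift mm',((np.array(target)-p)@M*1000).round(1),'f',np.round(o['ft_force'],1),'w',round(o['grip_width'],4))
    y=np.degrees(np.arctan2(M[1,1],M[0,1]));
    if yawy is not None: print('yaw y',round(y,2),'twist',round((y-yawy+90)%180-90,2),'q6',np.degrees(o['q'][5]).round(1))
E
python3 - <<'E'
from h import *
plan((.5275,.2235,.22),7)
c=dict(np.load('/tmp/top0.npz'));P=cloud(c)
for n,(x,y,w,h) in {'can':(210,120,50,60),'jarS':(372,112,45,50),'jarL':(305,98,60,75)}.items():
    q=P[y:y+h,x:x+w].reshape(-1,3);q=q[q[:,2]>.03];print(n,q.min(0),q.max(0))
E
```

```text
t 0.15 pos [0.1933 0.5938 0.2388] shift mm [-432.5 -248.6   19.1] f [-0.2 -0.2  0.9] w 0.0872
yaw y 71.96 twist 64.96 q6 -10.2
can [0.40853804 0.00627247 0.03032825] [0.78302986 0.20028283 1.07722272]
jarS [ 0.40853804 -0.18708023  0.03022394] [0.80592092 0.00627247 1.07722272]
jarL [ 0.40853804 -0.07788506  0.03002827] [0.81842721 0.01741404 1.07722272]
```

Request:
{"op": "step_arm", "data": {
  "slide": [
    [-30.9, -17.8, 1.4],
    [-30.9, -17.8, 1.4],
    [-30.9, -17.8, 1.4],
    [-30.9, -17.8, 1.4],
    [-30.9, -17.8, 1.4],
    [-30.9, -17.8, 1.4],
    [-30.9, -17.8, 1.4],
    [-30.9, -17.8, 1.4],
    [-30.9, -17.8, 1.4],
    [-30.9, -17.8, 1.4],
    [-30.9, -17.8, 1.4],
    [-30.9, -17.8, 1.4],
    [-30.9, -17.8, 1.4],
    [-30.9, -17.8, 1.4]
  ],
  "twist": [4.64, 4.64, 4.64, 4.64, 4.64, 4.64, 4.64, 4.64, 4.64, 4.64, 4.64, 4.64, 4.64, 4.64],
  "jaw": 50,
  "force": 25
}}

```text
time: 1.32
position: [0.2908, 0.1299, 0.22]
tool_rot: [0.664, 0.748, 0.0, 0.001]
ft_force: [0.5, -1.0, 0.0]
grip_width: 0.0498
```

I combined twist and slide, so the path curved. No harm was done, and I'll replan from here.

```bash
python3 - <<'E'
from h import *
plan((.5275,.2235,.22),7)
E
```

```text
t 1.3167 pos [0.2908 0.1299 0.22  ] shift mm [ 64.9 246.2   0.3] f [ 0.5 -1.   0. ] w 0.0498
yaw y 6.81 twist -0.19 q6 -3.1
```

Request:
{"op": "step_arm", "data": {
  "slide": [
    [8, 30.7, 0],
    [8, 30.7, 0],
    [8, 30.7, 0],
    [8, 30.7, 0],
    [8, 30.7, 0],
    [8, 30.7, 0],
    [8, 30.7, 0],
    [8, 30.7, 0],
    [0, 0, 0],
    [0, 0, 0]
  ],
  "twist": [0, 0, 0, 0, 0, 0, 0, 0, 0, 0]
}}

```text
time: 2.15
position: [0.5278, 0.2251, 0.2193]
tool_rot: [0.662, 0.749, -0.0, -0.0]
ft_force: [-1.7, -0.0, -0.5]
grip_width: 0.0499
```

```bash
python3 - <<'E'
from h import *
c=cam('wrist','w1'); np.savez('/tmp/w1.npz',**c)
plan((.5275,.2235,.22),7)
E
```

```text
t 2.2 pos [0.526  0.2247 0.2192] shift mm [-1.3  1.3 -0.8] f [ 0.4 -0.3 -0.5] w 0.0499
yaw y 7.01 twist 0.01 q6 4.9
```

View pics/w1.png

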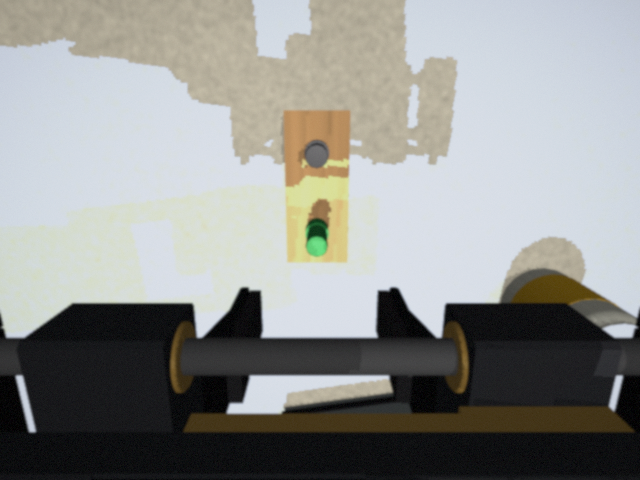

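```bash
python3 - <<'E'
from h import *
c=dict(np.load('/tmp/w1.npz')); hsv=cv2.cvtColor(c['color'],cv2.COLOR_BGR2HSV)
k=(hsv[...,0]>50)&(hsv[...,0]<75)&(hsv[...,1]>120)&(hsv[...,2]>130); k[:200]=0;k[270:]=0
v,u=np.nonzero(k);print(len(u),u.min(),u.max(),v.min(),v.max(),c['origin'])
print(onz(c,(u.min()+u.max())/2,(v.min()+v.max())/2,.1),onz(c,316.5,246,.1))
P=cloud(c); q=P[180:275,270:365].reshape(-1,3); s=q[(q[:,2]>.035)&(q[:,2]<.05)];print(cv2.minAreaRect((s[:,:2]*1000).astype(np.float32)))
q=P[k];print(q.max(0),q.min(0),np.median(q,0))
E
python3 - <<'E'
import cv2
a=cv2.imread('pics/w1.png')[190:280,270:370];cv2.imwrite('pics/w1z.png',cv2.resize(a,None,fx=6,fy=6))
E
```

```text
299 307 326 227 254 [0.51842345 0.30126697 0.36349512]
[0.52559688 0.22763592 0.1       ] [0.52606265 0.22379708 0.1       ]
((525.185302734375, 227.1328582763672), (50.1250114440918, 68.5064697265625), 6.8793840408325195)
[0.53299839 0.30126697 0.36349512] [0.51831667 0.21768324 0.06342733] [0.52575749 0.22431818 0.098989  ]
```

View pics/w1z.png

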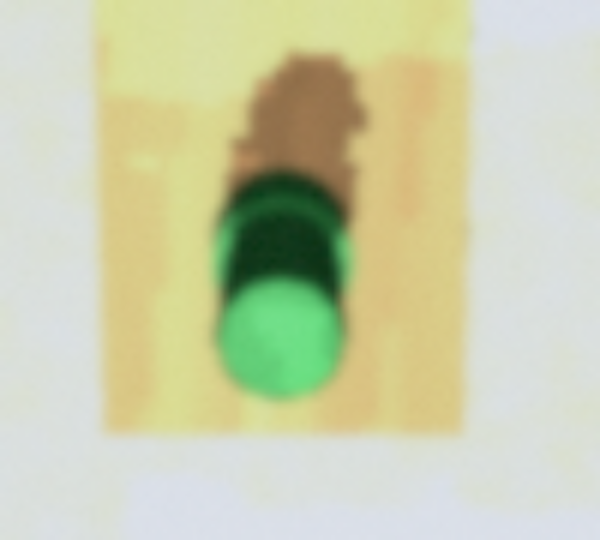

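Request:
{"op": "step_arm", "data": {
  "slide": [
    [-1, 0.5, 25],
    [0, 0, 25],
    [0, 0, 25],
    [0, 0, 25],
    [0, 0, 20],
    [0, 0, 15.2],
    [0, 0, 0],
    [0, 0, 0]
  ],
  "twist": [0, 0, 0, 0, 0, 0, 0, 0]
}}

```text
time: 2.87
position: [0.5255, 0.2234, 0.0844]
tool_rot: [0.663, 0.749, -0.001, -0.001]
ft_force: [-0.9, -0.3, 0.4]
grip_width: 0.0499
```

Request:
{"op": "step_arm", "data": {
  "slide": [
    [0, 0, 0],
    [0, 0, 0],
    [0, 0, 0],
    [0, 0, 0],
    [0, 0, 0],
    [0, 0, 0]
  ],
  "twist": [0, 0, 0, 0, 0, 0],
  "jaw": 0,
  "force": 25
}}

```text
time: 3.37
position: [0.5275, 0.2239, 0.0852]
tool_rot: [0.663, 0.749, 0.0, 0.0]
ft_force: [0.0, -0.6, -0.5]
grip_width: 0.018
```

Request:
{"op": "step_arm", "data": {
  "slide": [
    [0, 0, -10],
    [0, 0, -20],
    [0, 0, -30],
    [0, 0, -35],
    [0, 0, -35],
    [0, 0, 0],
    [0, 0, 0]
  ],
  "twist": [0, 0, 0, 0, 0, 0, 0]
}}

```text
time: 3.95
position: [0.5288, 0.2242, 0.2179]
tool_rot: [0.663, 0.749, 0.003, 0.002]
ft_force: [0.3, -1.0, -1.2]
grip_width: 0.0147
```

```bash
python3 - <<'E'
from h import *
plan((.598,-.030,.20),7)
E
```

```text
t 3.95 pos [0.5288 0.2242 0.2179] shift mm [-260.8   37.6   18. ] f [ 0.3 -1.  -1.2] w 0.0147
yaw y 7.01 twist 0.01 q6 4.8
```

Request:
{"op": "step_arm", "data": {
  "slide": [
    [-26, 3.8, 0],
    [-26, 3.8, 0],
    [-26, 3.8, 2],
    [-26, 3.8, 2],
    [-26, 3.8, 2],
    [-26, 3.8, 2],
    [-26, 3.8, 2],
    [-26, 3.8, 2],
    [-26, 3.8, 3],
    [-26, 3.8, 3],
    [0, 0, 0],
    [0, 0, 0],
    [0, 0, 0],
    [0, 0, 0]
  ],
  "twist": [0, 0, 0, 0, 0, 0, 0, 0, 0, 0, 0, 0, 0, 0]
}}

```text
time: 5.12
position: [0.5957, -0.0284, 0.196]
tool_rot: [0.662, 0.749, -0.0, -0.001]
ft_force: [-0.0, -0.5, -0.9]
grip_width: 0.0145
```

```bash
python3 - <<'E'
from h import *
plan((.598,-.030,.20),7)
for n in ['scene','wrist','top']:
    c=cam(n,n+'2'); np.savez('/tmp/%s2.npz'%n,**c)
plan((.598,-.030,.20),7)
a=cv2.imread('pics/scene2.png')[120:310,200:400];b=cv2.imread('pics/wrist2.png')
cv2.imwrite('pics/s2z.png',cv2.convertScaleAbs(cv2.resize(a,None,fx=3,fy=3),alpha=1.3))
E
```

```text
t 5.1167 pos [ 0.5957 -0.0284  0.196 ] shift mm [-1.8  2.1 -4. ] f [-0.  -0.5 -0.9] w 0.0145
yaw y 7.06 twist 0.06 q6 -20.5
t 5.2667 pos [ 0.5963 -0.0284  0.1967] shift mm [-1.8  1.5 -3.3] f [0.2 0.1 0.4] w 0.0142
yaw y 7.09 twist 0.09 q6 -20.5
```

View pics/s2z.png

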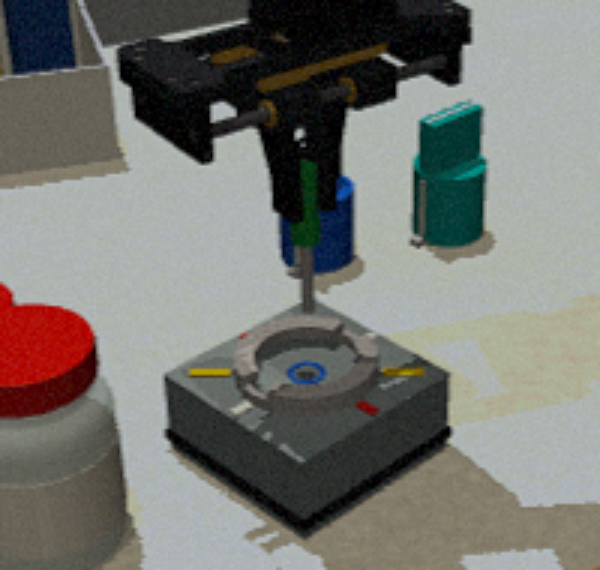

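View pics/wrist2.png

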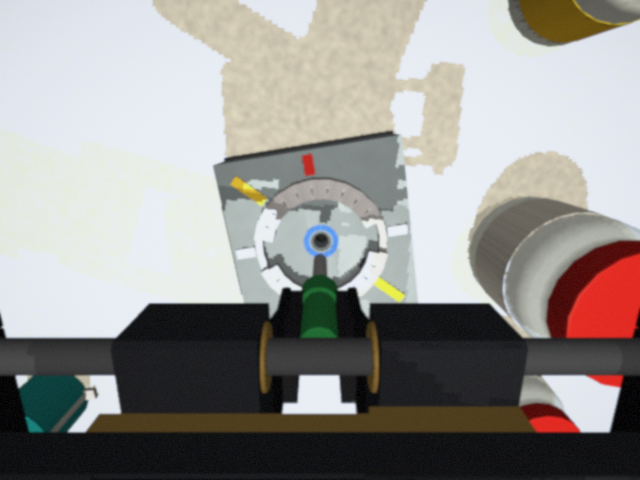

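```bash
python3 - <<'E'
from h import *
M=R.from_quat([.662,.749,0,0]).as_matrix()
for n,box in [('wrist',(290,215,62,55)),('scene',(290,230,25,25)),('top',(300,190,70,70))]:
    c=dict(np.load('/tmp/%s2.npz'%n)); hsv=cv2.cvtColor(c['color'],cv2.COLOR_BGR2HSV)
    x,y,w,h=box; k=np.zeros((480,640),bool); k[y:y+h,x:x+w]=1
    k&=(hsv[...,0]>98)&(hsv[...,0]<125)&(hsv[...,1]>110)
    v,u=np.nonzero(k);
    if not len(u): print(n,'none');continue
    e=cv2.minEnclosingCircle(np.stack([u,v],1).astype(np.float32)); el=cv2.fitEllipse(np.stack([u,v],1).astype(np.float32))
    print(n,len(u),e,el[0],onz(c,*e[0],.06),onz(c,(u.min()+u.max())/2,(v.min()+v.max())/2,.06))
c=dict(np.load('/tmp/wrist2.npz'));cv2.imwrite('pics/w2z.png',cv2.resize(c['color'][220:350,260:380],None,fx=4.6,fy=4.6,interpolation=cv2.INTER_CUBIC))
c=dict(np.load('/tmp/scene2.npz'));cv2.imwrite('pics/s2zz.png',cv2.resize(c['color'][165:260,270:340],None,fx=6,fy=6,interpolation=cv2.INTER_CUBIC))
E
```

```text
wrist 384 ((320.51666259765625, 241.0), 16.787010192871094) (320.6306457519531, 240.85848999023438) [ 0.5969449  -0.03046391  0.06      ] [ 0.59688671 -0.03009545  0.06      ]
scene 47 ((301.9583435058594, 244.0), 6.041776657104492) (301.6950988769531, 243.79141235351562) [ 0.59695578 -0.02852568  0.06      ] [ 0.5961204  -0.02997764  0.06      ]
top none
```

View pics/w2z.png

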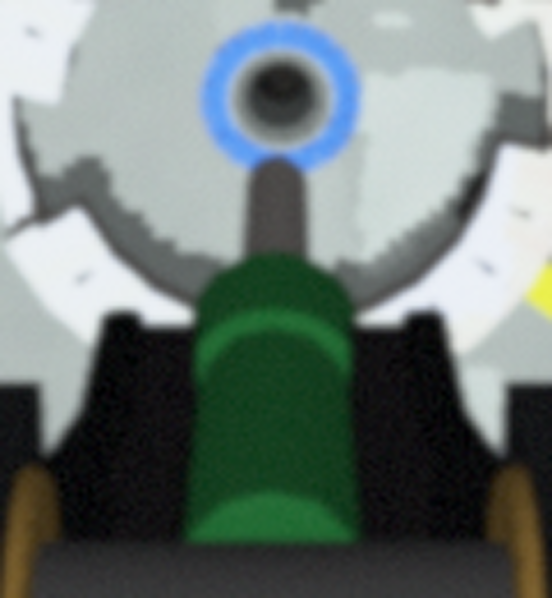

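View pics/s2zz.png

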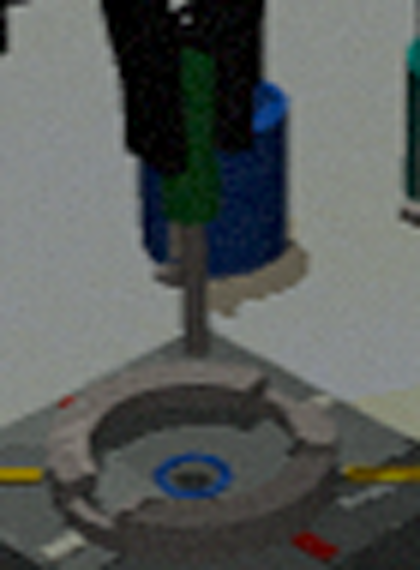

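```bash
python3 - <<'E'
from h import *
c=dict(np.load('/tmp/wrist2.npz')); s=dict(np.load('/tmp/scene2.npz'))
tx=np.array([-.122,.9925,0])
for z in (.110,.112,.114):
    print(z,onz(c,320.2,254.1,z)-tx*.004, onz(s,302.5,223.8,z))
# triangulate two views
def tri(a,b):
    A=[];y=[]
    for o,d in (a,b):
        d=d/np.linalg.norm(d);Q=np.eye(3)-np.outer(d,d);A.append(Q);y.append(Q@o)
    return np.linalg.lstsq(np.vstack(A),np.hstack(y),rcond=None)[0]
print('mouth tri',tri(ray(c,320.5,240.9),ray(s,301.8,243.9)),'shoulder bottom scene', onz(s,270+190/6,165+222/6,.162))
E
```

```text
0.11 [ 0.59642559 -0.0285655   0.11      ] [ 0.59765275 -0.02200738  0.11      ]
0.112 [ 0.59634538 -0.02793811  0.112     ] [ 0.59903399 -0.01920691  0.112     ]
0.114 [ 0.59626517 -0.02731072  0.114     ] [ 0.60041523 -0.01640645  0.114     ]
mouth tri [ 0.59669015 -0.03046897  0.05902868] shoulder bottom scene [ 0.60206845 -0.01365306  0.162     ]
```

Request:
{"op": "step_arm", "data": {
  "slide": [
    [-2, 1, 10],
    [0, 0, 15],
    [0, 0, 13],
    [0, 0, 0],
    [0, 0, 0],
    [0, 0, 0],
    [0, 0, 0]
  ],
  "twist": [0, 0, 0, 0, 0, 0, 0]
}}

```text
time: 5.85
position: [0.5986, -0.0315, 0.1595]
tool_rot: [0.663, 0.749, 0.0, 0.001]
ft_force: [-0.6, -0.6, -0.8]
grip_width: 0.0141
```

```bash
python3 - <<'E'
from h import *
plan((.597,-.030,.155),7)
for n in ['scene','wrist']:
    c=cam(n,n+'3'); np.savez('/tmp/%s3.npz'%n,**c)
plan((.597,-.030,.155),7)
w=cv2.resize(cv2.imread('pics/wrist3.png')[210:310,280:360],None,fx=5,fy=5,interpolation=cv2.INTER_CUBIC)
s=cv2.resize(cv2.imread('pics/scene3.png')[200:270,262:342],None,fx=5,fy=5,interpolation=cv2.INTER_CUBIC)
o=np.zeros((500,800,3),np.uint8);o[:,:400]=w;o[:350,400:]=cv2.convertScaleAbs(s,alpha=1.5);cv2.imwrite('pics/c3.png',o)
E
```

```text
t 5.85 pos [ 0.5986 -0.0315  0.1595] shift mm [ 1.6 -1.4  4.5] f [-0.6 -0.6 -0.8] w 0.0141
yaw y 7.02 twist 0.02 q6 -20.7
t 5.95 pos [ 0.5985 -0.0315  0.1596] shift mm [ 1.7 -1.3  4.6] f [-0.2 -0.7  0.9] w 0.0146
yaw y 7.01 twist 0.01 q6 -20.7
```

View pics/c3.png

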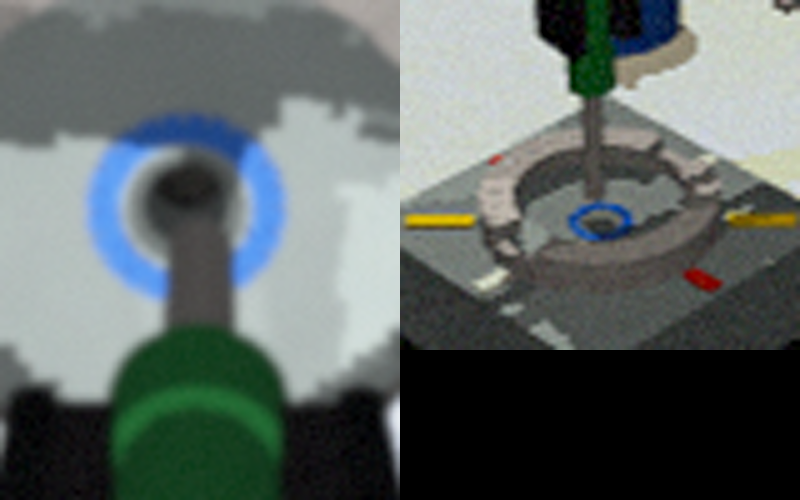

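```bash
python3 - <<'E'
from h import *
c=dict(np.load('/tmp/wrist3.npz')); s=dict(np.load('/tmp/scene3.npz'))
tx=np.array([-.122,.9925,0])
print('mouth',onz(c,280+187/5,210+207/5,.06),onz(s,262+200/5,200+221/5,.06))
for z in(.072,.074,.076): print(z,onz(c,280+200/5,210+205/5,z)-tx*.004,onz(s,262+194/5,200+198/5,z)+np.array([-.0018,-.0036,0]))
E
python3 - <<'E'
import cv2
a=cv2.imread('pics/wrist3.png')[235:275,300:340];cv2.imwrite('pics/w3z.png',cv2.convertScaleAbs(cv2.resize(a,None,fx=14,fy=14,interpolation=cv2.INTER_CUBIC),alpha=1.8))
E
```

```text
mouth [ 0.59747063 -0.03048647  0.06      ] [ 0.59719152 -0.02789106  0.06      ]
0.072 [ 0.59905135 -0.03031631  0.072     ] [ 0.59793528 -0.03082912  0.072     ]
0.074 [ 0.59896842 -0.02970299  0.074     ] [ 0.59920654 -0.02821497  0.074     ]
0.076 [ 0.59888549 -0.02908967  0.076     ] [ 0.6004778  -0.02560082  0.076     ]
```

View pics/w3z.png

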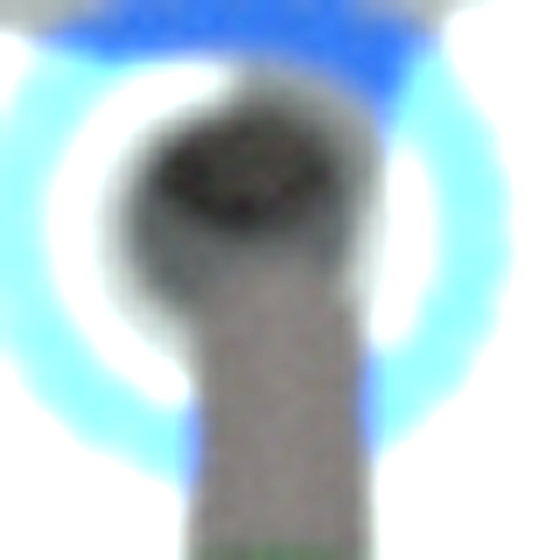

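Request:
{"op": "step_arm", "data": {
  "slide": [
    [0, -1.5, 2],
    [0, 0, 5],
    [0, 0, 5],
    [0, 0, 6],
    [0, 0, 6],
    [0, 0, 0]
  ],
  "twist": [0, 0, 0, 0, 0, 0]
}}

```text
time: 6.45
position: [0.5958, -0.0315, 0.1332]
tool_rot: [0.663, 0.749, -0.001, -0.001]
ft_force: [0.2, -0.5, -1.0]
grip_width: 0.0145
```

Request:
{"op": "step_arm", "data": {
  "slide": [
    [0, 0, 3],
    [0, 0, 3],
    [0, 0, 0]
  ],
  "twist": [0, 0, 0]
}}

```text
time: 6.7
position: [0.5963, -0.0316, 0.1284]
tool_rot: [0.663, 0.749, -0.0, -0.0]
ft_force: [0.9, 0.1, -0.2]
grip_width: 0.0145
```

Request:
{"op": "step_arm", "data": {
  "slide": [
    [0, 0, 4],
    [0, 0, 5],
    [0, 0, 5],
    [0, 0, 5],
    [0, 0, 4],
    [0, 0, 3],
    [0, 0, 0],
    [0, 0, 0]
  ],
  "twist": [0, 0, 0, 0, 0, 0, 0, 0]
}}

```text
time: 7.37
position: [0.5962, -0.0316, 0.1021]
tool_rot: [0.663, 0.749, -0.0, -0.0]
ft_force: [-0.1, -0.1, -0.8]
grip_width: 0.0138
```

```bash
python3 - <<'E'
from h import *
plan((.597,-.030,.095),7)
c=cam('wrist','w4');s=cam('scene','s4')
plan((.597,-.030,.095),7)
w=cv2.resize(c['color'][190:350,240:400],(400,400),interpolation=cv2.INTER_CUBIC)
s=cv2.resize(s['color'][180:270,262:352],(400,400),interpolation=cv2.INTER_CUBIC)
cv2.imwrite('pics/c4.png',np.hstack([w,cv2.convertScaleAbs(s,alpha=1.5)]))
E
```

```text
t 7.3667 pos [ 0.5962 -0.0316  0.1021] shift mm [1.4 1.  7.1] f [-0.1 -0.1 -0.8] w 0.0138
yaw y 7.0 twist -0.0 q6 -20.7
t 7.4667 pos [ 0.5963 -0.0316  0.1024] shift mm [1.5 0.9 7.4] f [ 0.2  0.1 -1.2] w 0.0141
yaw y 7.01 twist 0.01 q6 -20.8
```

View pics/c4.png

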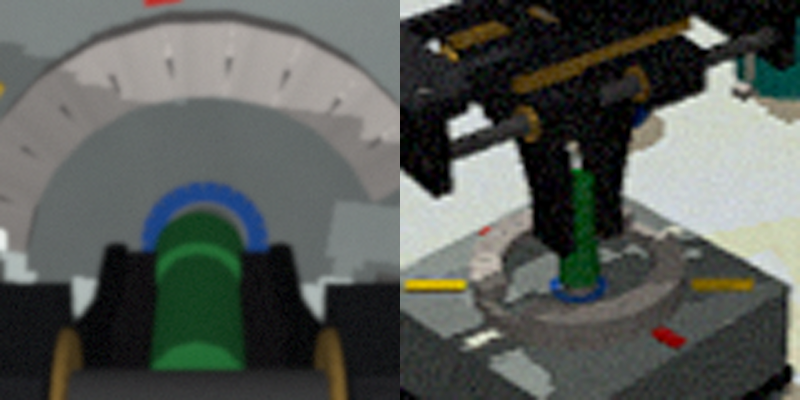

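Request:
{"op": "step_arm", "data": {
  "slide": [
    [0, 0, 2],
    [0, 0, 2],
    [0, 0, 2],
    [0, 0, 1],
    [0, 0, 0]
  ],
  "twist": [0, 0, 0, 0, 0]
}}

```text
time: 7.88
position: [0.5968, -0.0317, 0.0975]
tool_rot: [0.663, 0.749, 0.0, 0.001]
ft_force: [-2.7, 1.0, 11.5]
grip_width: 0.0142
```

Request:
{"op": "step_arm", "data": {
  "slide": [
    [0, 0, 1],
    [0, 0, 1],
    [0, 0, 0]
  ],
  "twist": [0, 0, 0]
}}

```text
time: 8.13
position: [0.597, -0.0317, 0.0974]
tool_rot: [0.662, 0.749, 0.0, 0.001]
ft_force: [-4.6, 0.5, 21.8]
grip_width: 0.0143
```

```bash
python3 - <<'E'
from h import *
c=cam('wrist','w5');s=cam('scene','s5')
w=cv2.resize(c['color'][190:350,240:400],(400,400),interpolation=cv2.INTER_CUBIC)
s=cv2.resize(s['color'][210:270,272:332],(400,400),interpolation=cv2.INTER_CUBIC)
cv2.imwrite('pics/c5.png',np.hstack([w,cv2.convertScaleAbs(s,alpha=1.5)]))
E
```

```text
(no output)
```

View pics/c5.png

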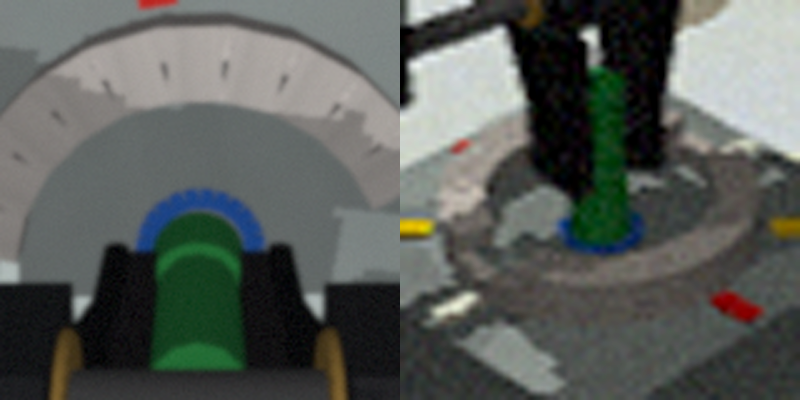

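Request:
{"op": "step_arm", "data": {
  "slide": [
    [0, 0, -1],
    [0, 0, 0],
    [0, 0, 0],
    [0, 0, 0]
  ],
  "twist": [0, 0, 0, 0],
  "jaw": 45
}}

```text
time: 8.57
position: [0.5961, -0.0316, 0.0942]
tool_rot: [0.663, 0.749, -0.0, -0.0]
ft_force: [-0.1, -0.5, 0.2]
grip_width: 0.0327
```

Request:
{"op": "step_arm", "data": {
  "slide": [
    [0, 0, -15],
    [0, 0, -30],
    [0, 0, -35],
    [0, 0, -35],
    [0, 0, 0],
    [0, 0, 0]
  ],
  "twist": [0, 0, 0, 0, 0, 0]
}}

```text
time: 9.07
position: [0.5978, -0.0319, 0.2115]
tool_rot: [0.663, 0.749, 0.001, 0.002]
ft_force: [0.3, -0.3, -0.8]
grip_width: 0.045
```

```bash
python3 - <<'E'
from h import *
c=cam('wrist','w6');s=cam('scene','s6'); np.savez('/tmp/w6.npz',**c); np.savez('/tmp/s6.npz',**s)
w=cv2.resize(c['color'][190:310,260:380],(400,400),interpolation=cv2.INTER_CUBIC)
s2=cv2.resize(s['color'][210:270,272:332],(400,400),interpolation=cv2.INTER_CUBIC)
cv2.imwrite('pics/c6.png',np.hstack([w,cv2.convertScaleAbs(s2,alpha=1.5)]))
for n,q in (('w',c),('s',s)):
    P=cloud(q);h=cv2.cvtColor(q['color'],cv2.COLOR_BGR2HSV);k=(h[...,0]>50)&(h[...,0]<75)&(h[...,1]>110)&(np.hypot(P[...,0]-.597,P[...,1]+.030)<.03)&(P[...,2]>.06)
    print(n,k.sum(),np.percentile(P[k],[2,50,98],axis=0))
plan((.478,-.250,.20),-56)
E
```

```text
w 798 [[ 0.57026126 -0.03748419  0.06689802]
 [ 0.59641976 -0.02719564  0.10799804]
 [ 0.62362108 -0.0202384   0.26122894]]
s 330 [[ 0.56923046 -0.04645091  0.06296358]
 [ 0.59975941 -0.02352595  0.10935417]
 [ 0.61890415 -0.00261437  0.34622195]]
t 9.1667 pos [ 0.5955 -0.0314  0.2085] shift mm [-202.6 -143.3    8.7] f [ 0.1  0.6 -0.6] w 0.0449
yaw y 7.01 twist 63.01 q6 -20.8
```

View pics/c6.png

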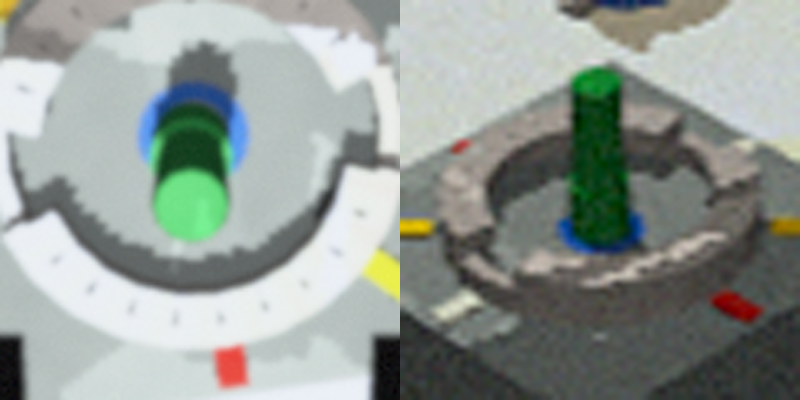

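```bash
python3 - <<'E'
from h import *
c=dict(np.load('/tmp/w6.npz'));P=cloud(c);h=cv2.cvtColor(c['color'],cv2.COLOR_BGR2HSV)
k=(h[...,0]>50)&(h[...,0]<75)&(h[...,1]>90)&(h[...,2]>170);k[:235]=0;k[265:]=0;k[:,:300]=0;k[:,335:]=0
print(k.sum(),np.percentile(P[k][:,2],[10,50,90])); v,u=np.nonzero(k);print(u.min(),u.max(),v.min(),v.max())
print('rod top',onz(c,260+191/3.333,190+205/3.333,.11), 'ring',onz(c,260+193/3.333,190+133/3.333,.06))
k2=(np.abs(P[...,2]-.061)<.006)&(np.hypot(P[...,0]-.597,P[...,1]+.03)<.08); k2&=(np.hypot(P[...,0]-.597,P[...,1]+.03)>.049)
for n,lo,hi in [('red',(170,120,60),(180,255,255)),('red0',(0,120,60),(8,255,255)),('yel',(18,120,60),(35,255,255))]:
    kk=k2&(h>=lo).all(-1)&(h<=hi).all(-1); kk=cv2.morphologyEx(kk.astype(np.uint8),cv2.MORPH_OPEN,np.ones((2,2)));nn,l,st,ce=cv2.connectedComponentsWithStats(kk)
    for i in range(1,nn):
        if st[i,4]>15:
            p=onz(c,*ce[i],.0605);print(n,st[i,4],ce[i],p,np.degrees(np.arctan2(p[1]+.0302,p[0]-.597)))
E
```

```text
364 [0.10818128 0.10900574 0.10990504]
305 328 235 261
rod top [ 0.59699113 -0.03165063  0.11      ] ring [ 0.59726088 -0.03020836  0.06      ]
red0 167 [306.17964072 156.62874251] [0.58243239 0.02232258 0.0605    ] 105.501837766406
red0 81 [329.82716049 300.72839506] [ 0.61358982 -0.08622247  0.0605    ] -73.50450476272258
yel 341 [248.73607038 182.50733138] [ 0.54319503 -0.00099175  0.0605    ] 151.5044914287241
yel 246 [384.16260163 277.53252033] [ 0.6529675  -0.06172806  0.0605    ] -29.393780772822826
```

View pics/w6.png

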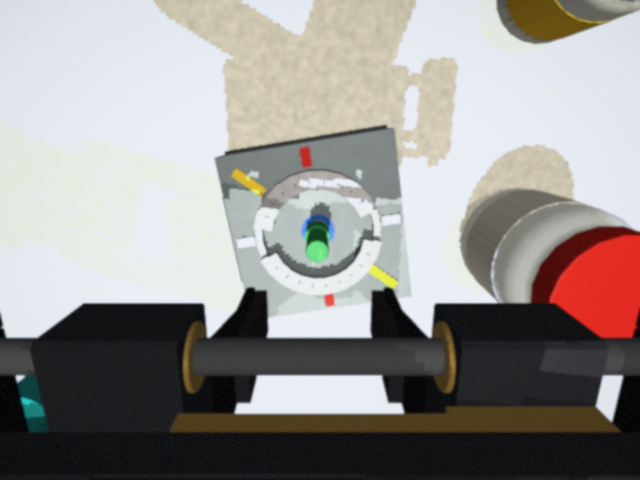

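Request:
{"op": "step_arm", "data": {
  "slide": [
    [-25.3, -17.9, -4],
    [-25.3, -17.9, -4],
    [-25.3, -17.9, -4],
    [-25.3, -17.9, -4],
    [-25.3, -17.9, -4],
    [-25.3, -17.9, -4],
    [-25.3, -17.9, 0],
    [-25.3, -17.9, 0],
    [0, 0, 0],
    [0, 0, 0],
    [0, 0, 0],
    [0, 0, 0],
    [0, 0, 0],
    [0, 0, 0],
    [0, 0, 0],
    [0, 0, 0],
    [0, 0, 0],
    [0, 0, 0],
    [0, 0, 0],
    [0, 0, 0]
  ],
  "twist": [0, 0, 0, 0, 0, 0, 0, 0, 7, 7, 7, 7, 7, 7, 7, 7, 7, 0, 0, 0]
}}

```text
time: 10.83
position: [0.4785, -0.2496, 0.2325]
tool_rot: [0.956, 0.294, -0.001, -0.001]
ft_force: [-0.1, 0.3, 0.3]
grip_width: 0.0449
```

```bash
python3 - <<'E'
from h import *
plan((.478,-.250,.22),-56)
c=cam('wrist','w7'); np.savez('/tmp/w7.npz',**c)
plan((.478,-.250,.22),-56)
P=cloud(c)
k=(P[...,2]>.098)&(P[...,2]<.112)&(np.hypot(P[...,0]-.478,P[...,1]+.25)<.04)
p=P[k]; print(k.sum(),p.mean(0),cv2.minAreaRect((p[:,:2]*1000).astype(np.float32)))
E
```

```text
t 10.8333 pos [ 0.4785 -0.2496  0.2325] shift mm [-0.6  0.1 12.5] f [-0.1  0.3  0.3] w 0.0449
yaw y -55.85 twist 0.15 q6 16.4
t 10.8833 pos [ 0.4786 -0.2497  0.2329] shift mm [-0.7 -0.1 12.9] f [ 0.7 -0.3  0.5] w 0.0449
yaw y -55.88 twist 0.12 q6 16.5
1985 [ 0.47721818 -0.25010641  0.10502281] ((475.8946533203125, -250.9497528076172), (56.4127311706543, 17.993202209472656), 32.40291213989258)
```

View pics/w7.png

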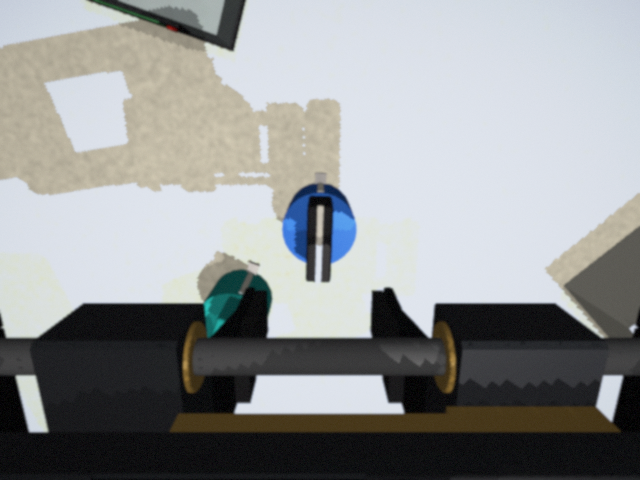

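```bash
python3 - <<'E'
from h import *
plan((.4762,-.2508,.084),-57.5)
E
```

```text
t 10.8833 pos [ 0.4786 -0.2497  0.2329] shift mm [ -2.6  -0.2 148.9] f [ 0.7 -0.3  0.5] w 0.0449
yaw y -55.88 twist 1.62 q6 16.5
```

Request:
{"op": "step_arm", "data": {
  "slide": [
    [-2.6, -0.2, 25],
    [0, 0, 30],
    [0, 0, 30],
    [0, 0, 30],
    [0, 0, 22],
    [0, 0, 12],
    [0, 0, 0],
    [0, 0, 0],
    [0, 0, 0]
  ],
  "twist": [1.6, 0, 0, 0, 0, 0, 0, 0, 0]
}}

```text
time: 11.63
position: [0.4773, -0.2517, 0.0854]
tool_rot: [0.96, 0.279, 0.0, 0.001]
ft_force: [0.0, 1.0, -0.4]
grip_width: 0.0448
```

Request:
{"op": "step_arm", "data": {
  "slide": [
    [0, 0, 0],
    [0, 0, 0],
    [0, 0, 0],
    [0, 0, 0],
    [0, 0, 0],
    [0, 0, 0],
    [0, 0, 0],
    [0, 0, 0]
  ],
  "twist": [0, 0, 0, 0, 0, 0, 0, 0],
  "jaw": 0,
  "force": 40
}}

```text
time: 12.3
position: [0.4767, -0.2512, 0.085]
tool_rot: [0.96, 0.279, 0.0, 0.0]
ft_force: [-1.0, 0.8, 3.7]
grip_width: 0.0174
```

Request:
{"op": "step_arm", "data": {
  "slide": [
    [0, 0, -10],
    [0, 0, -25],
    [0, 0, -30],
    [0, 0, -30],
    [0, 0, -30],
    [0, 0, -20],
    [0, 0, 0],
    [0, 0, 0]
  ],
  "twist": [0, 0, 0, 0, 0, 0, 0, 0]
}}

```text
time: 12.97
position: [0.4769, -0.2515, 0.2307]
tool_rot: [0.96, 0.279, 0.001, 0.001]
ft_force: [0.0, -0.1, -2.7]
grip_width: 0.0178
```

```bash
python3 - <<'E'
from h import *
plan((.5971,-.0302,.23),-73.9)
E
```

```text
t 12.9667 pos [ 0.4769 -0.2515  0.2307] shift mm [ 220.  -122.4    0.6] f [ 0.  -0.1 -2.7] w 0.0178
yaw y -57.6 twist 16.3 q6 17.9
```

Request:
{"op": "step_arm", "data": {
  "slide": [
    [22, -12.2, 0],
    [22, -12.2, 0],
    [22, -12.2, 0],
    [22, -12.2, 0],
    [22, -12.2, 0],
    [22, -12.2, 0],
    [22, -12.2, 0],
    [22, -12.2, 0],
    [22, -12.2, 0],
    [22, -12.2, 0],
    [0, 0, 0],
    [0, 0, 0],
    [0, 0, 0],
    [0, 0, 0],
    [0, 0, 0],
    [0, 0, 0]
  ],
  "twist": [0, 0, 0, 0, 0, 0, 0, 0, 0, 0, 5.5, 5.5, 5.3, 0, 0, 0]
}}

```text
time: 14.3
position: [0.5963, -0.0303, 0.2283]
tool_rot: [0.99, 0.141, -0.001, -0.001]
ft_force: [-0.1, -0.2, -1.4]
grip_width: 0.0179
```

```bash
python3 - <<'E'
from h import *
plan((.5971,-.0302,.18),-73.9)
for n in ['scene','wrist','top']:
    c=cam(n,n+'8'); np.savez('/tmp/%s8.npz'%n,**c)
plan((.5971,-.0302,.18),-73.9)
E
```

```text
t 14.3 pos [ 0.5963 -0.0303  0.2283] shift mm [ 1.   0.2 48.3] f [-0.1 -0.2 -1.4] w 0.0179
yaw y -73.8 twist 0.1 q6 60.2
t 14.45 pos [ 0.5968 -0.0305  0.2293] shift mm [ 0.4 -0.2 49.3] f [-0.2  1.2 -2. ] w 0.0175
yaw y -73.86 twist 0.04 q6 60.2
```

View pics/wrist8.png

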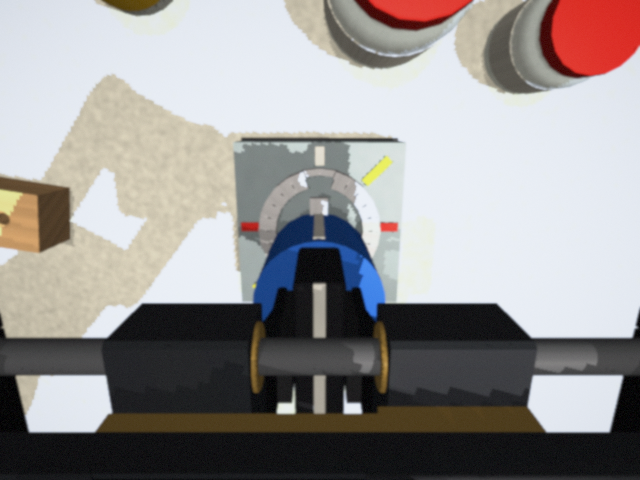

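View pics/scene8.png

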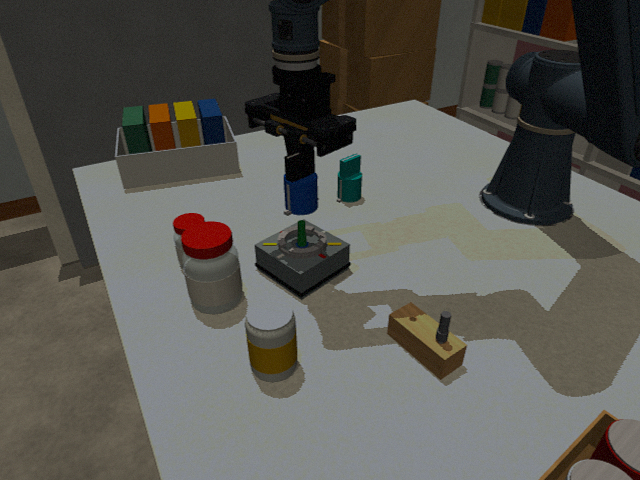

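Request:
{"op": "step_arm", "data": {
  "slide": [
    [0.6, 0, 10],
    [0, 0, 20],
    [0, 0, 18],
    [0, 0, 8],
    [0, 0, 0],
    [0, 0, 0],
    [0, 0, 0]
  ],
  "twist": [0, 0, 0, 0, 0, 0, 0]
}}

```text
time: 15.03
position: [0.5984, -0.0304, 0.1745]
tool_rot: [0.99, 0.14, 0.001, 0.0]
ft_force: [0.3, 0.1, -1.4]
grip_width: 0.0177
```

```bash
python3 - <<'E'
from h import *
for n in ['scene','wrist']:
    c=cam(n,n+'9'); np.savez('/tmp/%s9.npz'%n,**c)
plan((.5971,-.0302,.145),-73.9)
w=cv2.resize(cv2.imread('pics/wrist9.png')[130:330,220:420],(400,400),interpolation=cv2.INTER_CUBIC)
s=cv2.resize(cv2.imread('pics/scene9.png')[180:280,252:352],(400,400),interpolation=cv2.INTER_CUBIC)
cv2.imwrite('pics/c9.png',np.hstack([w,cv2.convertScaleAbs(s,alpha=1.5)]))
E
```

```text
t 15.1333 pos [ 0.5985 -0.0304  0.1749] shift mm [-1.4 -0.6 29.9] f [-0.5 -0.2 -1.9] w 0.0176
yaw y -73.89 twist 0.01 q6 60.3
```

View pics/c9.png

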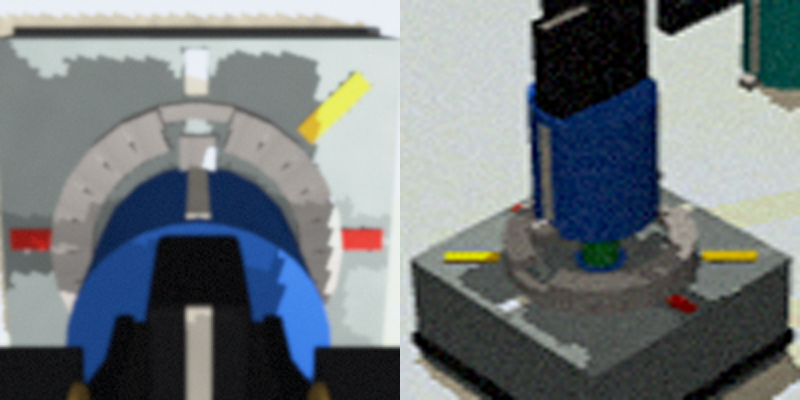

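Request:
{"op": "step_arm", "data": {
  "slide": [
    [-0.8, -0.3, 5],
    [0, 0, 6],
    [0, 0, 5],
    [0, 0, 4],
    [0, 0, 0]
  ],
  "twist": [0, 0, 0, 0, 0]
}}

```text
time: 15.55
position: [0.596, -0.03, 0.1525]
tool_rot: [0.99, 0.14, -0.001, -0.0]
ft_force: [-0.7, -0.1, -1.6]
grip_width: 0.0178
```

Request:
{"op": "step_arm", "data": {
  "slide": [
    [0, 0, 3],
    [0, 0, 3],
    [0, 0, 3],
    [0, 0, 0],
    [0, 0, 0]
  ],
  "twist": [0, 0, 0, 0, 0]
}}

```text
time: 15.97
position: [0.5971, -0.0301, 0.145]
tool_rot: [0.99, 0.14, 0.0, 0.0]
ft_force: [-0.3, -0.1, 0.8]
grip_width: 0.0177
```

Request:
{"op": "step_arm", "data": {
  "slide": [
    [0, 0, 1],
    [0, 0, 0],
    [0, 0, 0],
    [0, 0, 0],
    [0, 0, 0],
    [0, 0, 0],
    [0, 0, 0],
    [0, 0, 0],
    [0, 0, 0],
    [0, 0, 0],
    [0, 0, 0],
    [0, 0, 0],
    [0, 0, 0]
  ],
  "twist": [0, 0, 0, 3, 3, 3, 3, 3, 3, 3, 3, 0, 0]
}}

```text
time: 17.05
position: [0.598, -0.0304, 0.1449]
tool_rot: [0.998, -0.068, 0.002, 0.0]
ft_force: [-0.5, 0.0, 5.9]
grip_width: 0.0179
```

```bash
python3 - <<'E'
from h import *
plan((.5971,-.0302,.145),-118.9); print(robot.get_obs()['moment'])
E
```

```text
t 17.05 pos [ 0.598  -0.0304  0.1449] shift mm [-0.9 -0.1 -0.1] f [-0.5  0.   5.9] w 0.0179
yaw y -97.82 twist 21.08 q6 84.2
[-0.08046314  0.30900029 -0.0035172 ]
```

Request:
{"op": "step_arm", "data": {
  "slide": [
    [0, 0, 0],
    [0, 0, 0],
    [0, 0, 0],
    [0, 0, 0],
    [0, 0, 0],
    [0, 0, 0],
    [0, 0, 0],
    [0, 0, 0],
    [0, 0, 0],
    [0, 0, 0]
  ],
  "twist": [3, 3, 3, 3, 3, 3, 3, 0, 0, 0]
}}

```text
time: 17.88
position: [0.5979, -0.0306, 0.1449]
tool_rot: [0.969, -0.249, 0.001, 0.0]
ft_force: [0.5, -0.0, 6.4]
grip_width: 0.0179
```

```bash
python3 - <<'E'
from h import *
plan((.5971,-.0302,.145),-118.9); print(robot.get_obs()['moment'])
for n in ['scene','wrist','top']:
    c=cam(n,n+'10'); np.savez('/tmp/%s10.npz'%n,**c)
P=cloud(dict(np.load('/tmp/wrist10.npz')));
w=cv2.resize(cv2.imread('pics/wrist10.png')[130:430,170:470],(400,400),interpolation=cv2.INTER_CUBIC)
s=cv2.resize(cv2.imread('pics/scene10.png')[190:270,262:342],(400,400),interpolation=cv2.INTER_CUBIC)
cv2.imwrite('pics/c10.png',np.hstack([w,cv2.convertScaleAbs(s,alpha=1.5)]))
E
```

```text
t 17.8833 pos [ 0.5979 -0.0306  0.1449] shift mm [-0.9 -0.  -0.1] f [ 0.5 -0.   6.4] w 0.0179
yaw y -118.8 twist 0.1 q6 105.2
[-0.1187778   0.41646192  0.05780588]
```

View pics/c10.png

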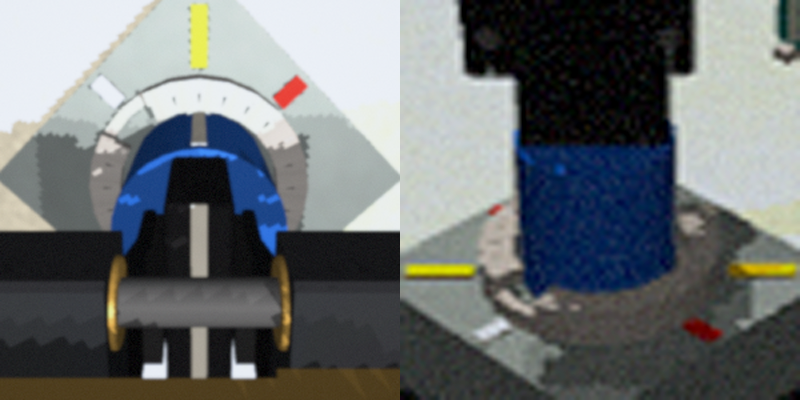

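```bash
python3 - <<'E'
from h import *
print(robot.hand_in()); plan((.5971,-.0302,.145),-118.9)
E
```

```text
the job is handed in; nothing more can be done
None
the job is handed in; nothing more can be done
```

I've handed the job in, with the lid still gripped and held at the yellow mark; the hand-in gives no verdict.

- **Rod:** the green rod is in the vial. It bottomed out at about 22 N, and afterwards its top measured 109 mm above the table, against 110 mm when fully home. I couldn't read the plunger directly.
- **Lid:** it dropped through the slots without catching, and its grip height matches a fully seated lid to within a millimetre. I then turned it 45° clockwise, and in the last wrist picture its white line points at the yellow mark.
- **Grip:** the jaws are holding the bar at 17.9 mm with a 40 N setting. Hand-in was at about 18 s of the 56 s allowed.
- **Bystanders:** I didn't touch the grey rod, can or jar. Pictures taken while lining up the lid showed them in place, but I didn't re-measure them at the end.

**Disagreement:** the wrist moment about the vertical read about 0.06 N m, below the 0.10 N m expected at the yellow mark. The ring position itself can't be read, so it is inferred from the lid's angle. I put the gap down to sensor noise and friction.

**Slip on the way:** my first move combined a twist and a slide, so the path curved in free space. It touched nothing.

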